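Third hand: press a retaining lip onto a cellar shelf board

TASK

Fetch the green retaining lip and stand it on the bench along the front edge of the white shelf board, upright, flush against the edge and its ends even with the board's ends, then be my third hand: push the board back with the lip until the black pointer of the sprung jig stands in the middle of the green zone, and keep up that steady push for at least three seconds so I can drive the screws. Never run the board back onto its end stop, and leave everything else on the bench where it is. Finish while still holding the lip pressed there: do not let go.

Things in the scene. Friction and masses are not known exactly. Their poses are not given: they have to be found in the camera images.
- lip_center (a point): centre of the green wooden retaining lip: a loose, plain board (sizes in mm) 16 thick (its x), 200 long (its y), 75 tall (its z, up), about 0.16 kg, standing on its long narrow edge on the bench, 37.5 half-way up. Same from both sides and end for end. Starts left or right of the jig. Grip it across its thickness from above, in its upper half
- board_edge (a point): middle of the white shelf board's front edge, 16 mm above the bench; moves with the board. x points level into the board (push direction), y along the edge, z up. Board 200 wide (y), 130 deep (x), underside 6 and top 26 above the bench; the lip in place rises 49 above the board. In place the lip's centre is 8 in front of this point (its x = -8), y = 0, lip standing on the bench
- carriage (a joint): how far the shelf board is pushed back along x of board_edge, in m: 0 at rest, end stop at 0.025. A spring pushes back with 700 N/m from zero (0.015 is 10.5 N), friction about 0.2 N. The pointer tip enters the green zone at 0.010 and passes into the red at 0.020; middle 0.015
- jig: fixed sprung jig: flat rails under the shelf board and, behind it, a dark steel block 50 x 170 x 45 mm high; on its top the scale: white, green, red from the board backwards. A black pointer (top 52 up) runs from the board's rear over the scale. Origin on the bench below the middle of the board's front edge at rest; x is the push direction
- screw_tin: bystander: low round screw tin, brass with a steel lid, 62 mm across, 36 high, standing near the lip's start place (centre 120 to 125 from the lip's middle, on its far side); origin at the centre of its underside
- screwdriver: bystander: screwdriver with an orange handle lying on the bench near the robot; origin under its middle
- hammer: bystander: hammer lying at the left of the bench; origin under its middle
- paint_can: bystander: can with a blue band, 100 mm across, 120 high, at the left; origin at the centre of its underside
- jar: bystander: amber jar, 70 mm across, 100 high, at the right; origin at the centre of its underside
- offcut: bystander: brown wood offcut 90 x 140 x 20 mm lying flat at the right; origin at the centre of its underside
There are look-alikes about, which are no part of the job. What is meant by the part that bears lip_center is not blue, and is the smaller of those in its own colour.

How it is judged:
By the outcome, as a careful person would: the job done as asked, in the order asked, and still so for the second after the job is handed in, while the arm keeps its last pose, push and grip.
It also fails if it takes over 51 s, if anything falls off the work surface, if the arm or the gripper's body presses on something with over 40 N, if the wrist force passes 120 N, or if a joint passes its speed limit or range.

ROBOT

A 6-joint arm with a two-finger parallel gripper is mounted at the origin on the work surface. World frame = base frame: x ahead of the robot, y to its left, z up, the work surface at z = 0. Lengths are in m, angles in rad, forces in N, time in s.
With the tool pointing down it reaches from about 0.425 to 0.95 m from the base axis. Payload 3.5 kg.
Tool frame: the origin (TCP) lies on the centre line of the jaws, within the pads' length; the fingertips stand 14 mm ahead of it and the grasp point (between the pads) lies 5 mm behind it (ctrl.finger_overhang is the distance from the TCP to the fingertips, in m); z points along the fingers, y is the line along which they close (so a half turn about z gives the same grasp; the last joint's range is limited). The gripper opens to 85 mm and grips with 20 to 120 N. Pads are 22 mm wide; open, the fingers measure 114 mm over their backs; the gripper's body (76 mm by 85 mm) begins 54 mm behind the grasp point. The pads swing forward as they close: fully open they stand 13 mm farther back than shut.
Start: joints at [1.146, 0.286, 1.577, -0, 1.279, -0.15], TCP at [0.183, 0.65, 0.213] pointing down, gripper open.
Joint ranges: [-2.77, 2.77], [-0.9, 2.22], [0.21, 2.48], [-1.53, 4.67], [0.24, 2.81], [-2.84, 2.84]. Speed limits (rad/s): [2.79, 2.79, 3.14, 3.14, 3.14, 3.14].

INTERFACE

Orientations are given as a unit quaternion [x, y, z, w].
In Python, from plant import ctrl gives the robot as it stands.
- The arm moves only by the tool send_rows, never from a script. Its argument "moves" is text: rows parted by semicolons, each of 7 numbers parted by spaces: the turn, a rotation vector about the tool's x, y, z in units of 360 degrees (1.0 is 360 degrees), then the shift along the tool's x, y, z in units of 20 cm (1.0 is 20 cm), then the gripper's target within -1 to 1 (fully open at 1, half-way at 0, shut at -1). A call has 1 to 12 rows; each row is the pose to reach, as a shift and turn from the pose commanded when the call began, along the tool's axes at that moment, turning the shorter way round; what a row does not reach only later rows make up. A row lasts 1/8 s, in which the tool goes at most 62.5 mm and 10.7 degrees, less where a joint would pass 70% of its speed; a pose out of reach is approached as far as the arm can. A call with a number of a shift or a turn outside -1 to 1 is refused whole. A call with a gripper value outside its range is refused whole. The fingers move at their own pace and stop on an object; "newtons" is the grip in N (left out, the last holds). Time passes only in rows, so rows that repeat a pose let the fingers close. It gives the time, the measured TCP pose, the force, the opening and the grip force at its end, in the units of the state.
- ctrl.get_state(): the state, without advancing time (a new reading comes with each control period).
- ctrl.read_camera(name): name is "scene" or "top"; returns a dict with "image" (480x640x3 uint8, red, green, blue), "fovy" (degrees; the focal length in pixels is half the picture's height over the tangent of half this angle, whatever the lens; pixels are square), "cx", "cy" (the principal point, pixels), "extrinsics" (4x4, takes a point from camera to world coordinates). Camera axes: x right, y up, looking along -z (the intrinsics and any distortion apply to the point x, -y, -z); pixel columns grow to the right and rows downward; lengths in m; the calibration is good to about 2 mm. A picture is of the moment at which its call begins. There is no depth.
- ctrl.sign_off(): hands the job in; it is judged then, once.
The state is a dict: "time": time; "qpos": joint angles; "dq": joint speeds; "joint_efforts": joint torques, N m; "eef_pos": TCP position; "tcp_rot": TCP orientation; "contact_force": force on the tool from outside, world axes, zero at the start; "wrist_torque": the same for the moment, N m; "opening": opening from 0.0 (shut) to 1.0 (fully open); "finger_force": force on a finger pad.
Only numpy, scipy, OpenCV 4.12 (cv2) and the standard library are available. Lean on these libraries where they do the work, as an engineer would, in place of code of your own. Each camera call takes 0.05 s, during which the arm holds its last target. There are 200 camera calls.

## Working session

There is one attempt and no reset: what is moved stays moved. The work goes in short steps, Python scripts to look and compute and a tool call to move; the robot and the scene stay as the last step left them, time stands still between calls to the robot, and variables do not carry over. Pictures are saved under pics/ and viewed, at most 10 in all, crops included, and the job is handed in when it is done.

Besides the shell and the picture viewer there is one more tool, called after "Request:" as a command line: name --argument value ..., lists and objects as JSON in quotes. send_rows: Moves the arm, as the interface text tells. Its arguments: {"type":"object","properties":{"moves":{"type":"string"},"newtons":{"type":"number"}},"required":["moves"]}

```bash
mkdir -p pics; ls; python3 - <<'E'
from plant import ctrl
import cv2
for n in("top","scene"):
    c=ctrl.read_camera(n); cv2.imwrite(f"pics/{n}0.png",c["image"][:,:,::-1]); print(n,c["fovy"],c["cx"],c["cy"],c["extrinsics"].round(4).tolist(),[k for k in c])
s=ctrl.get_state();print(s)
E
```

```text
pics
top 42.23139970257912 318.28192967411866 239.5043473237197 [[0.0048, 0.9962, -0.0867, 0.314], [-1.0, 0.0044, -0.0048, -0.0047], [-0.0044, 0.0867, 0.9962, 1.6134], [0.0, 0.0, 0.0, 1.0]] ['image', 'fovy', 'cx', 'cy', 'extrinsics']
scene 49.990330484994686 313.9454353637671 236.93838015716454 [[0.1737, -0.846, 0.5041, 1.271], [0.9847, 0.1554, -0.0784, -0.154], [-0.012, 0.51, 0.8601, 1.4255], [0.0, 0.0, 0.0, 1.0]] ['image', 'fovy', 'cx', 'cy', 'extrinsics']
{'time': 0.1, 'qpos': array([ 1.14598701e+00,  2.87119327e-01,  1.57804223e+00, -2.64063072e-05,
        1.27858247e+00, -1.50030954e-01]), 'dq': array([ 3.64258858e-04, -2.82675424e-03, -3.09241782e-03,  1.60024104e-05,
        6.30108961e-04,  9.18276893e-04]), 'joint_efforts': array([ 8.16203155e-04, -4.07298768e+01, -2.93698239e+01, -1.67949206e-04,
        3.49387999e-03,  1.53215296e-05]), 'eef_pos': array([0.18288376, 0.64909305, 0.21135106]), 'tcp_rot': array([ 1.36953506e-01,  9.90576893e-01, -1.03514288e-03, -2.92813744e-04]), 'contact_force': array([-0.07428653, -0.40640189,  0.26953976]), 'wrist_torque': array([8.31251607e-03, 8.54191467e-03, 3.08048330e-06]), 'finger_force': 0.0, 'opening': 1.0036383936482247}
```

View pics/top0.png

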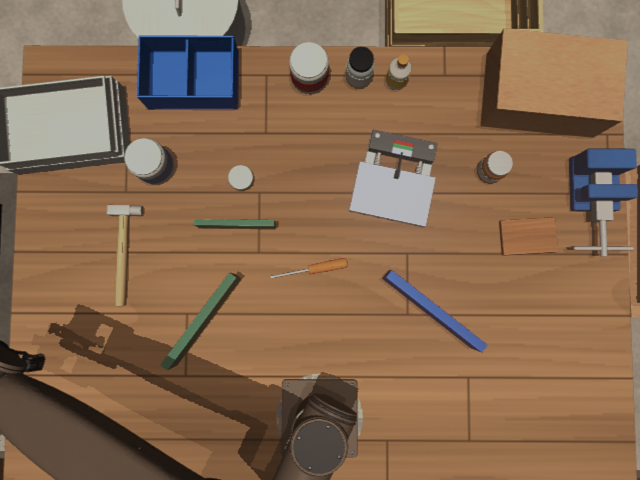

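View pics/scene0.png

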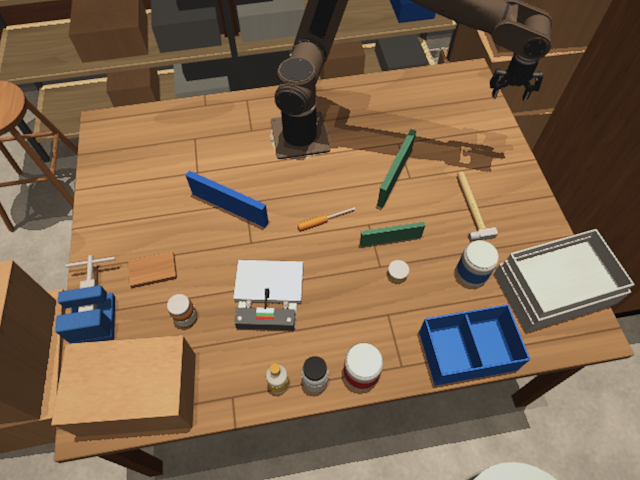

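The top view shows the short green lip at (195–275, 224) with the tin behind it at (240,177). The long green board and the blue one are look-alikes. The white board's corners are about (362,164), (435,178), (427,224) and (351,210), and the jig block is behind it. The scene view agrees.

```bash
cat > h.py <<'E'
import numpy as np, cv2
from scipy.optimize import minimize
def proj(c,P):
    T=c["extrinsics"]; q=(np.atleast_2d(P)-T[:3,3])@T[:3,:3]; f=240/np.tan(np.radians(c["fovy"]/2))
    return np.c_[c["cx"]+f*q[:,0]/-q[:,2], c["cy"]-f*q[:,1]/-q[:,2]]
def unproj(c,uv,z):
    T=c["extrinsics"]; f=240/np.tan(np.radians(c["fovy"]/2)); u,v=uv
    d=T[:3,:3]@np.array([(u-c["cx"])/f,-(v-c["cy"])/f,-1]); return T[:3,3]+d*(z-T[2,3])/d[2]
def box(x,y,a,sx,sy,z0,z1):
    R=np.array([[np.cos(a),-np.sin(a)],[np.sin(a),np.cos(a)]])
    return np.array([[*(R@[i*sx/2,j*sy/2]+[x,y]),z] for i in(-1,1) for j in(-1,1) for z in(z0,z1)])
def blob(c,cond,roi):
    m=np.zeros((480,640),np.uint8); u0,v0,u1,v1=roi; m[v0:v1,u0:u1]=cond[v0:v1,u0:u1]
    n,l,s,_=cv2.connectedComponentsWithStats(m); k=1+s[1:,4].argmax(); return (l==k).astype(np.uint8)
def fit(pairs,g,dims):
    "pairs: (cam,mask); pose x,y,a minimising silhouette mismatch"
    S=4
    H=[cv2.resize(m,None,fx=S,fy=S,interpolation=cv2.INTER_NEAREST) for _,m in pairs]
    def cost(p):
        t=0
        for (c,m),M in zip(pairs,H):
            r=np.zeros_like(M); h=cv2.convexHull(((proj(c,box(*p,*dims))+.5)*S-.5).astype(np.float32))
            cv2.fillConvexPoly(r,np.round(h*16).astype(np.int32),1,shift=4); t+=(r!=M).sum()
        return t/S/S
    best=None
    for k in range(3):
        p0=g if best is None else best.x
        best=minimize(cost,p0,method="Nelder-Mead",options=dict(initial_simplex=np.array([p0]+[np.array(p0)+d for d in np.diag([.012,.012,.08])/(k+1)]),xatol=1e-5,fatol=.01))
    return best.x,best.fun
def hullmask(m):
    r=np.zeros_like(m); p=cv2.findNonZero(m); cv2.fillConvexPoly(r,cv2.convexHull(p),1); return r
def masks(c):
    h=cv2.cvtColor(c["image"],cv2.COLOR_RGB2HSV).astype(int); H,S,V=h[...,0],h[...,1],h[...,2]
    return (H>45)&(H<95)&(S>60), (S<45)&(V>130)
E
python3 - <<'E'
from plant import ctrl
from h import *
t=ctrl.read_camera("top"); s=ctrl.read_camera("scene")
G=[blob(t,masks(t)[0],(185,205,285,240)),blob(s,masks(s)[0],(350,215,435,255))]
W=[blob(t,masks(t)[1],(345,155,440,230)),blob(s,masks(s)[1],(225,255,310,305))]
print([m.sum() for m in G+W])
gl=unproj(t,(235,222),.07); gb=unproj(t,(393,194),.026); print(gl,gb)
Wh=[hullmask(m) for m in W]
for sel in ([0],[1],[0,1]):
    print(sel,"lip",fit([((t,s)[i],G[i]) for i in sel],[gl[0],gl[1],0],(.016,.2,0,.075)),
     "board",fit([((t,s)[i],Wh[i]) for i in sel],[gb[0],gb[1],-.2],(.13,.2,.006,.026)), fit([((t,s)[i],Wh[i]) for i in sel],[gb[0],gb[1],-.2],(.13,.2,.0255,.026)))
def viz(c,m,r):
    u0,v0,u1,v1=r; i=c["image"][v0:v1,u0:u1,::-1].copy(); i=cv2.resize(i,None,fx=4,fy=4,interpolation=cv2.INTER_NEAREST)
    k,_=cv2.findContours(cv2.resize(m[v0:v1,u0:u1],None,fx=4,fy=4,interpolation=cv2.INTER_NEAREST),0,1); cv2.drawContours(i,k,-1,(0,0,255),1); return cv2.resize(i,(400,300))
a=np.vstack([np.hstack([viz(t,G[0],(190,195,290,270)),viz(t,W[0],(345,155,445,230))]),np.hstack([viz(s,G[1],(345,200,445,275)),viz(s,W[1],(220,250,320,325))])])
cv2.imwrite("pics/m1.png",a)
E
```

```text
[np.uint64(442), np.uint64(932), np.uint64(4100), np.uint64(2680)]
[0.49133109 0.21119576 0.07      ] [ 0.57080738 -0.18918905  0.026     ]
[0] lip (array([ 0.49187147,  0.21599612, -0.03607472]), np.float64(343.1875)) board (array([ 0.5761786 , -0.18739758, -0.2159425 ]), np.float64(790.875)) (array([ 0.57375941, -0.18707011, -0.21162378]), np.float64(872.1875))
[1] lip (array([0.49055279, 0.21451558, 0.00971917]), np.float64(125.5625)) board (array([ 0.57218004, -0.1875215 , -0.20094875]), np.float64(204.25)) (array([ 0.57445449, -0.18804295, -0.2150408 ]), np.float64(362.0))
[0, 1] lip (array([0.49112295, 0.21465993, 0.00474379]), np.float64(478.6875)) board (array([ 0.57551151, -0.18785536, -0.20988794]), np.float64(1017.8125)) (array([ 0.57370868, -0.18686796, -0.20586079]), np.float64(1239.125))
```

View pics/m1.png

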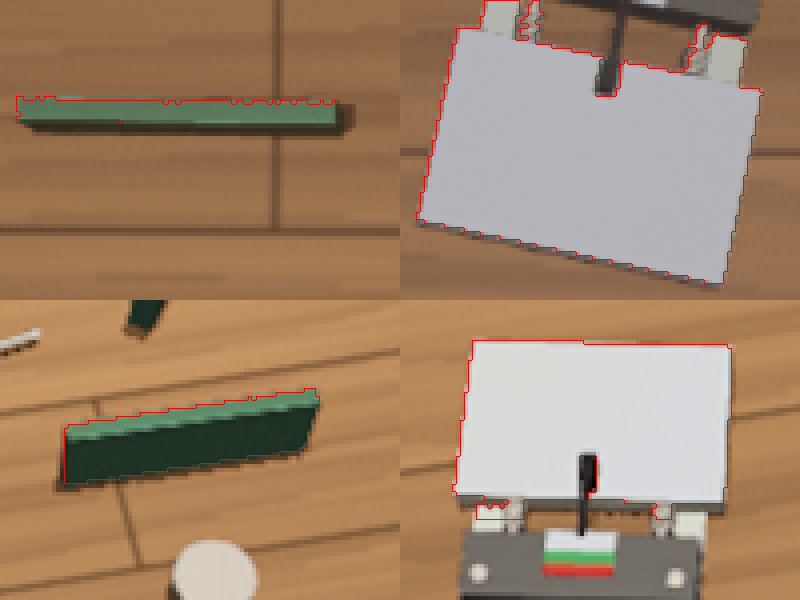

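The crops show the top faces cleanly: the lip's top face is light green and its side dark, and the board mask leaks onto the rails. I'll fit the top faces only.

```bash
cat >> h.py <<'E'
def tops(c,groi,wroi):
    g,w=masks(c); V=c["image"].max(2); u0,v0,u1,v1=wroi
    G=W=None
    if groi: G=blob(c,g&(V>75),groi)
    W=blob(c,cv2.morphologyEx(w.astype(np.uint8),cv2.MORPH_OPEN,np.ones((15,15),np.uint8)),wroi)
    return G,hullmask(W)
E
python3 - <<'E'
from plant import ctrl
from h import *
t=ctrl.read_camera("top"); s=ctrl.read_camera("scene")
T=tops(t,(185,205,285,240),(340,150,445,235)); S=tops(s,(350,215,435,255),(225,255,310,305))
for n,i,g,d in (("lip",0,[.491,.215,.0],(.016,.2,.0745,.075)),("board",1,[.574,-.187,-.21],(.13,.2,.0255,.026))):
    for sel in ([(t,T[i])],[(s,S[i])],[(t,T[i]),(s,S[i])]):
        p,e=fit(sel,g,d); print(n,p.round(4),e,[m.sum() for _,m in sel])
        if n=="board": 
            print(" edge",p[:2]-.065*np.array([np.cos(p[2]),np.sin(p[2])]))
for n,c,uv,z in(("tin",t,(240.5,176),.036),("tin",s,(398,269),.036),("scrwd",t,(328,266),.015)): print(n,unproj(c,uv,z))
E
```

```text
lip [ 0.4901  0.2141 -0.0094] 90.4375 [np.uint64(443)]
lip [ 0.493   0.2126 -0.0117] 40.125 [np.uint64(281)]
lip [ 0.4911  0.2138 -0.0145] 178.8125 [np.uint64(443), np.uint64(281)]
board [ 0.5753 -0.1871 -0.1711] 212.0 [np.uint64(4028)]
 edge [ 0.51125234 -0.17606353]
board [ 0.5729 -0.1866 -0.2029] 108.6875 [np.uint64(2696)]
 edge [ 0.50922251 -0.17348523]
board [ 0.5741 -0.1867 -0.1813] 340.5 [np.uint64(4028), np.uint64(2696)]
 edge [ 0.51019374 -0.17498792]
tin [0.61434909 0.20375429 0.036     ]
tin [0.6134055  0.20281041 0.036     ]
scrwd [ 0.38481384 -0.02232609  0.015     ]
```

```bash
cat >> h.py <<'E'
def edges(c,p,dims,z,lo=.006):
    """sub-pixel edges of a top face near pose p: for each side sample the normal profile; returns refined lines as (offset, angle dev)"""
    x,y,a=p; sx,sy=dims; g=cv2.GaussianBlur(c["image"][:,:,1].astype(np.float32),(0,0),.6); out={}
    e=np.array([[np.cos(a),np.sin(a)],[-np.sin(a),np.cos(a)]])
    for n,k,s,L,H in(("front",0,-1,sy,sx),("rear",0,1,sy,sx),("left",1,1,sx,sy),("right",1,-1,sx,sy)):
        nv,tv=s*e[k],e[1-k]; pts=[]
        for q in np.linspace(-.42*L,.42*L,41):
            r=np.arange(-lo,lo,.0003)
            P=np.c_[np.array([x,y])+np.outer(H/2+r,nv)+q*tv,np.full(len(r),z)]; uv=proj(c,P).astype(np.float32)
            v=cv2.remap(g,uv[:,0],uv[:,1],cv2.INTER_LINEAR).ravel(); d=np.abs(np.diff(v)); j=d.argmax()
            w=d*(np.abs(np.arange(len(d))-j)<8); pts.append((q,(w*r[:-1]).sum()/w.sum()))
        pts=np.array(pts); ok=np.abs(pts[:,1]-np.median(pts[:,1]))<.002
        m,b=np.polyfit(pts[ok,0],pts[ok,1],1); out[n]=(round(b*1000,2),round(m*(s if k else -s)*1,4),ok.sum())
    return out
E
python3 - <<'E'
from plant import ctrl
from h import *
t=ctrl.read_camera("top"); s=ctrl.read_camera("scene")
for n,c in(("top",t),("scene",s)):
    print(n,"board",edges(c,(.5741,-.1867,-.19),(.13,.2),.026))
    print(n,"lip",edges(c,(.4911,.2138,-.012),(.016,.2),.075))
E
```

```text
top board {'front': (np.float64(1.19), np.float64(-0.0176), np.int64(40)), 'rear': (np.float64(-1.82), np.float64(-0.009), np.int64(37)), 'left': (np.float64(-1.06), np.float64(-0.0182), np.int64(41)), 'right': (np.float64(0.64), np.float64(-0.0203), np.int64(41))}
top lip {'front': (np.float64(0.2), np.float64(-0.0014), np.int64(41)), 'rear': (np.float64(-1.35), np.float64(-0.0057), np.int64(41)), 'left': (np.float64(0.29), np.float64(0.0625), np.int64(41)), 'right': (np.float64(-1.0), np.float64(0.0163), np.int64(41))}
scene board {'front': (np.float64(1.61), np.float64(-0.0174), np.int64(33)), 'rear': (np.float64(-0.69), np.float64(-0.0086), np.int64(29)), 'left': (np.float64(-0.77), np.float64(-0.0177), np.int64(37)), 'right': (np.float64(1.45), np.float64(-0.0106), np.int64(38))}
scene lip {'front': (np.float64(4.48), np.float64(0.0012), np.int64(26)), 'rear': (np.float64(1.55), np.float64(0.0007), np.int64(41)), 'left': (np.float64(-1.33), np.float64(-0.2126), np.int64(21)), 'right': (np.float64(-1.05), np.float64(-0.1894), np.int64(14))}
```

```bash
cat >> h.py <<'E'
from scipy.spatial.transform import Rotation as R
def togo(pos,yaw,pos0=None,rot0=None):
    "row numbers (turn/360deg, shift/20cm in tool axes) from present pose to TCP pos, tool down, tool y at world yaw"
    from plant import ctrl
    s=ctrl.get_state(); p=s["eef_pos"] if pos0 is None else np.array(pos0); r0=R.from_quat(s["tcp_rot"] if rot0 is None else rot0)
    r1=R.from_matrix(np.array([[-np.sin(yaw),np.cos(yaw),0],[np.cos(yaw),np.sin(yaw),0],[0,0,-1]]).T.T)
    r1=R.from_matrix(np.c_[[-np.sin(yaw),np.cos(yaw),0],[np.cos(yaw),np.sin(yaw),0],[0,0,-1]])
    print("turn",((r0.inv()*r1).as_rotvec()/2/np.pi).round(4),"shift",(r0.inv().apply(np.array(pos)-p)/.2).round(4))
E
python3 -c "
from h import *
togo([.4910,.2144,.17],-.0135,[.183,.65,.213])"
```

```text
turn [-1.000e-04  0.000e+00  2.084e-01] shift [-2.0732 -1.6784  0.2154]
```

Request:
send_rows --moves "0 0 0.208 -1 -0.8 0.1 1;0 0 0.208 -1 -0.8 0.1 1;0 0 0.208 -1 -0.8 0.1 1;0 0 0.208 -1 -0.8 0.1 1;0 0 0.208 -1 -0.8 0.1 1;0 0 0.208 -1 -0.8 0.1 1;0 0 0.208 -1 -0.8 0.1 1;0 0 0.208 -1 -0.8 0.1 1" --newtons 80

```text
time: 1.4
eef_pos: [0.3323, 0.4414, 0.1928]
tcp_rot: [0.71, 0.704, 0.0, 0.0]
contact_force: [0.5, 0.5, 0.1]
opening: 0.998
finger_force: 0.0
```

```bash
python3 -c "
from h import *
togo([.4910,.2144,.13],-.0135)"
```

```text
turn [ 0.     -0.      0.0007] shift [-1.1277  0.8036  0.3138]
```

Request:
send_rows --moves "0 0 0.0007 -1 0.8 0.3 1;0 0 0.0007 -1 0.8 0.3 1;0 0 0.0007 -1 0.8 0.3 1;0 0 0.0007 -1 0.8 0.3 1;0 0 0.0007 -1 0.8 0.3 1;0 0 0.0007 -1 0.8 0.3 1"

```text
time: 2.15
eef_pos: [0.4901, 0.2394, 0.1325]
tcp_rot: [0.712, 0.702, -0.0, -0.0]
contact_force: [0.3, 0.2, -0.1]
opening: 0.999
finger_force: 0.0
```

```bash
python3 -c "
from h import *
togo([.4910,.2144,.05],-.0135)"
```

```text
turn [-0.0001 -0.     -0.0003] shift [-0.1248  0.0066  0.4123]
```

Request:
send_rows --moves "0 0 0 -0.125 0.005 0 1;0 0 0 -0.125 0.005 0.2 1;0 0 0 -0.125 0.005 0.35 1;0 0 0 -0.125 0.005 0.41 1;0 0 0 -0.125 0.005 0.41 1;0 0 0 -0.125 0.005 0.41 -1;0 0 0 -0.125 0.005 0.41 -1;0 0 0 -0.125 0.005 0.41 -1;0 0 0 -0.125 0.005 0.41 -1;0 0 0 -0.125 0.005 0.41 -1;0 0 0 -0.125 0.005 0.41 -1" --newtons 80

```text
time: 3.52
eef_pos: [0.4912, 0.2147, 0.0514]
tcp_rot: [0.713, 0.702, 0.0, 0.0]
contact_force: [-0.8, -0.1, 5.5]
opening: 0.147
finger_force: 78.5
```

```bash
python3 - <<'E'
from plant import ctrl
from h import *
print(ctrl.get_state())
t=ctrl.read_camera("top"); s=ctrl.read_camera("scene")
a=np.hstack([cv2.resize(t["image"][190:265,185:285,::-1],(400,300)),cv2.resize(s["image"][190:265,345:445,::-1],(400,300))]); cv2.imwrite("pics/g.png",a)
E
```

```text
{'time': 3.525, 'qpos': array([ 2.22690717e-01,  1.77334923e-01,  2.03018619e+00, -1.95039060e-04,
        9.32950989e-01,  2.38155578e-01]), 'dq': array([ 0.0004532 , -0.00045713,  0.00119074, -0.00019156, -0.00129968,
        0.00072075]), 'joint_efforts': array([ 1.26977605e-01, -2.87836254e+01, -2.24627495e+01,  8.95381439e-02,
       -2.12846766e-01,  1.22053450e-02]), 'eef_pos': array([0.49124126, 0.21465139, 0.05140079]), 'tcp_rot': array([7.12512415e-01, 7.01659276e-01, 4.34887006e-04, 3.61836054e-04]), 'contact_force': array([-0.79894419, -0.1049248 ,  5.51013578]), 'wrist_torque': array([-0.10469496,  0.18918155,  0.06995853]), 'finger_force': 78.5447427816689, 'opening': 0.14727181667645603}
```

View pics/g.png

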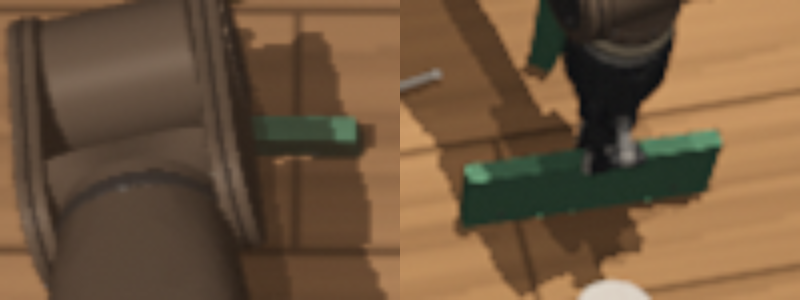

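The lip is gripped at its centre: the scene crop shows the fingers mid-length at (615,150). Next I lift and carry it.

Request:
send_rows --moves "0 0 0 0 0 -0.15 -1;0 0 0 0 0 -0.35 -1;0 0 0 -0.2 0 -0.35 -1;0 0 0.01 -0.5 0 -0.35 -1;0 0 0.02 -0.75 0 -0.35 -1;0 0 0.0306 -1 0 -0.35 -1;0 0 0.0306 -1 0 -0.35 -1;0 0 0.0306 -1 0 -0.35 -1"

```text
time: 4.62
eef_pos: [0.4868, 0.015, 0.1196]
tcp_rot: [0.777, 0.63, -0.0, -0.001]
contact_force: [0.6, 0.1, -0.5]
opening: 0.151
finger_force: 78.7
```

```bash
python3 -c "
from h import *
togo([.4894,-.1699,.0515],-.2075)"
```

```text
turn [-0.0003 -0.0001 -0.0001] shift [-0.9018  0.2043  0.3397]
```

Request:
send_rows --moves "0 0 0 -0.25 0.05 0 -1;0 0 0 -0.55 0.12 0 -1;0 0 0 -0.8 0.18 0 -1;0 0 0 -0.902 0.204 0 -1;0 0 0 -0.902 0.204 0.1 -1;0 0 0 -0.902 0.204 0.25 -1;0 0 0 -0.902 0.204 0.32 -1;0 0 0 -0.902 0.204 0.32 -1;0 0 0 -0.902 0.204 0.32 -1"

```text
time: 5.75
eef_pos: [0.4913, -0.1702, 0.0577]
tcp_rot: [0.776, 0.63, 0.0, 0.001]
contact_force: [0.1, -0.4, -1.0]
opening: 0.146
finger_force: 78.7
```

```bash
python3 - <<'E'
from plant import ctrl
from h import *
togo([.4894,-.1699,.0515],-.2075)
t=ctrl.read_camera("top"); s=ctrl.read_camera("scene")
np.savez("c1.npz",t=t["image"],s=s["image"])
a=np.hstack([cv2.resize(t["image"][140:260,325:455,::-1],(400,370)),cv2.resize(s["image"][230:340,210:330,::-1],(400,370))]); cv2.imwrite("pics/p1.png",a)
print("board",edges(t,(.5726,-.1874,-.2075),(.13,.2),.026)); print("board",edges(s,(.5726,-.1874,-.2075),(.13,.2),.026))
E
```

```text
turn [0.0003 0.0001 0.0001] shift [-0.0007 -0.0094  0.0308]
board {'front': (np.float64(-0.08), np.float64(-0.0055), np.int64(14)), 'rear': (np.float64(-0.8), np.float64(0.0002), np.int64(37)), 'left': (np.float64(-0.12), np.float64(-0.0002), np.int64(41)), 'right': (np.float64(-0.07), np.float64(0.0058), np.int64(30))}
board {'front': (np.float64(0.61), np.float64(0.0006), np.int64(36)), 'rear': (np.float64(1.11), np.float64(-0.0054), np.int64(32)), 'left': (np.float64(0.26), np.float64(-0.0089), np.int64(41)), 'right': (np.float64(0.49), np.float64(-0.0022), np.int64(41))}
```

View pics/p1.png

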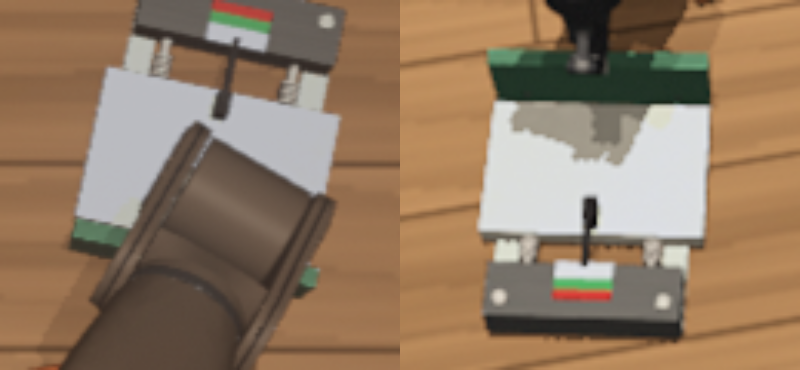

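The lip is parallel to the board in front of it (scene crop: lip x 490–710, board front edge x 497–710), and the board pose is confirmed in both cameras. Next I measure the lip's ends relative to the board's.

```bash
cat >> h.py <<'E'
def ends(c,p,zb,xs=.008,lo=.009):
    "lip end offsets (mm, along lip y) seen on the vertical edges of the face at local x=xs, bottom at zb"
    x,y,a=p; e0=np.array([np.cos(a),np.sin(a)]); e1=np.array([-e0[1],e0[0]]); out=[]
    im=c["image"].astype(np.float32)
    for s in(1,-1):
        o=[]
        for z in np.linspace(zb+.03,zb+.068,20):
            r=np.arange(-lo,lo,.0003); P=np.c_[np.array([x,y])+xs*e0+np.outer(s*.1+r,e1),np.full(len(r),z)]; uv=proj(c,P).astype(np.float32)
            v=cv2.remap(im,uv[:,0],uv[:,1],cv2.INTER_LINEAR).reshape(-1,3); v=v[:,0]-v[:,1]
            d=np.abs(np.diff(v)); j=d.argmax(); w=d*(np.abs(np.arange(len(d))-j)<8); o.append((w*r[:-1]).sum()/w.sum())
        out.append((s,round(1e3*np.median(o),2),round(1e3*np.std(o),2)))
    return out
E
python3 - <<'E'
from plant import ctrl
from h import *
t=ctrl.read_camera("top"); s=ctrl.read_camera("scene"); p=ctrl.get_state()["eef_pos"]; print(p)
zb=p[2]-.0514
print("scene",ends(s,(p[0],p[1],-.2075),zb))
print("scene edges",edges(s,(p[0],p[1],-.2075),(.016,.2),zb+.075))
print("top",edges(t,(p[0],p[1],-.2075),(.016,.2),zb+.075))
e1=np.array([np.sin(.2075),np.cos(.2075)]); print("TCP y in board frame mm",1e3*(p[:2]-[.5726,-.1874])@e1)
E
```

```text
[ 0.49105535 -0.17059364  0.05772388]
scene [(1, np.float64(0.11), np.float64(1.2)), (-1, np.float64(1.3), np.float64(0.68))]
scene edges {'front': (np.float64(-0.57), np.float64(0.0066), np.int64(11)), 'rear': (np.float64(2.78), np.float64(0.0021), np.int64(32)), 'left': (np.float64(-1.66), np.float64(0.049), np.int64(37)), 'right': (np.float64(0.26), np.float64(0.0709), np.int64(37))}
top {'front': (np.float64(1.72), np.float64(-0.0096), np.int64(9)), 'rear': (np.float64(2.17), np.float64(-0.001), np.int64(16)), 'left': (np.float64(-0.89), np.float64(-0.0792), np.int64(41)), 'right': (np.float64(-0.94), np.float64(-0.123), np.int64(36))}
TCP y in board frame mm -0.3535068412556899
```

Request:
send_rows --moves "0 0 0 0.004 0 0.015 -1;0 0 0 0.004 0 0.032 -1;0 0 0 0.004 0 0.032 -1;0 0 0 0.004 0.015 0.032 -1;0 0 0 0.004 0.03 0.032 -1;0 0 0 0.004 0.03 0.032 -1"

```text
time: 6.7
eef_pos: [0.4955, -0.1706, 0.0515]
tcp_rot: [0.776, 0.63, -0.001, -0.002]
contact_force: [-5.0, 2.3, 9.1]
opening: 0.147
finger_force: 80.3
```

```bash
cat > st.py <<'E'
from plant import ctrl
from h import *
s=ctrl.get_state(); p=s["eef_pos"]; e0=np.array([np.cos(-.2075),np.sin(-.2075)]); e1=np.array([-e0[1],e0[0]])
print("t",s["time"],"z",p[2].round(4),"x,y board frame mm",1e3*(p[:2]-[.5090,-.1740])@e0,1e3*(p[:2]-[.5090,-.1740])@e1,"F",(s["contact_force"][:2]@e0).round(2),s["contact_force"].round(2),"tau",s["wrist_torque"].round(2),R.from_quat(s["tcp_rot"]).as_matrix().round(4)[:,1:].tolist())
for n in("top","scene"):
    c=ctrl.read_camera(n); print(n,edges(c,(.5726,-.1874,-.2075),(.13,.2),.026,.022)); print(ends(c,(p[0],p[1],-.2075),p[2]-.0514) if n=="scene" else "")
E
python3 st.py
```

```text
t 6.7 z 0.0515 x,y board frame mm -13.93512336454193 0.5086814797334455 F -5.38 [-5.01  2.32  9.06] tau [ 0.35  1.33 -0.01] [[0.9787, -0.0041], [-0.2054, 0.001], [-0.0043, -1.0]]
top {'front': (np.float64(14.2), np.float64(-0.0095), np.int64(9)), 'rear': (np.float64(-0.54), np.float64(0.0004), np.int64(37)), 'left': (np.float64(-0.13), np.float64(-0.0017), np.int64(41)), 'right': (np.float64(0.1), np.float64(0.0118), np.int64(22))}

scene {'front': (np.float64(0.77), np.float64(-0.0001), np.int64(38)), 'rear': (np.float64(1.2), np.float64(-0.0049), np.int64(28)), 'left': (np.float64(0.26), np.float64(-0.0055), np.int64(41)), 'right': (np.float64(0.36), np.float64(0.0024), np.int64(41))}
[(1, np.float64(-0.17), np.float64(0.39)), (-1, np.float64(1.5), np.float64(0.82))]
```

Request:
send_rows --moves "0 0 0 0 0 -0.004 -1;0 0 0 0 0 -0.004 -1;0 0 0 0 0 -0.004 -1"

```text
time: 7.18
eef_pos: [0.4964, -0.1709, 0.0515]
tcp_rot: [0.777, 0.63, -0.0, -0.0]
contact_force: [-2.1, -0.1, 5.5]
opening: 0.153
finger_force: 79.6
```

```bash
python3 st.py|head -1
```

```text
t 7.175 z 0.0515 x,y board frame mm -12.959605742087247 0.47947277310414144 F -2.02 [-2.09 -0.12  5.5 ] tau [ 0.15  0.67 -0.02] [[0.9786, -0.0002], [-0.206, -0.0001], [-0.0002, -1.0]]
```

Request:
send_rows --moves "0 0 0 0 0 -0.004 -1;0 0 0 0 0.01 -0.004 -1;0 0 0 0 0.02 -0.004 -1;0 0 0 0 0.02 -0.004 -1;0 0 0 0 0.02 -0.004 -1"

```text
time: 7.9
eef_pos: [0.5004, -0.1715, 0.0515]
tcp_rot: [0.777, 0.63, 0.0, 0.0]
contact_force: [-0.1, -0.7, -2.2]
opening: 0.144
finger_force: 78.7
```

```bash
python3 st.py
```

```text
t 7.9 z 0.0515 x,y board frame mm -8.925474571619928 0.6799960963507045 F 0.02 [-0.13 -0.7  -2.19] tau [-0.01 -0.08 -0.01] [[0.9785, 0.0005], [-0.2062, -0.0], [0.0005, -1.0]]
top {'front': (np.float64(8.15), np.float64(0.0028), np.int64(7)), 'rear': (np.float64(-0.3), np.float64(0.0005), np.int64(35)), 'left': (np.float64(-0.13), np.float64(-0.0017), np.int64(41)), 'right': (np.float64(-0.06), np.float64(0.0054), np.int64(19))}

scene {'front': (np.float64(-0.22), np.float64(-0.0074), np.int64(29)), 'rear': (np.float64(1.16), np.float64(-0.0017), np.int64(25)), 'left': (np.float64(0.24), np.float64(-0.0044), np.int64(41)), 'right': (np.float64(0.37), np.float64(0.001), np.int64(41))}
[(1, np.float64(-0.13), np.float64(0.39)), (-1, np.float64(1.39), np.float64(0.79))]
```

Request:
send_rows --moves "0 0 0 0 0 0.003 -1;0 0 0 0 0.01 0.003 -1;0 0 0 0 0.02 0.003 -1;0 0 0 0 0.03 0.003 -1;0 0 0 0 0.03 0.003 -1;0 0 0 0 0.03 0.003 -1"

```text
time: 8.75
eef_pos: [0.5052, -0.1725, 0.0516]
tcp_rot: [0.777, 0.63, -0.001, -0.001]
contact_force: [-6.3, 0.3, 6.4]
opening: 0.151
finger_force: 79.9
```

```bash
python3 st.py
```

```text
t 8.75 z 0.0516 x,y board frame mm -4.040112078531898 0.6579757394672215 F -6.19 [-6.28  0.26  6.45] tau [ 0.31  1.18 -0.06] [[0.9785, -0.0033], [-0.206, 0.0011], [-0.0035, -1.0]]
top {'front': (np.float64(3.52), np.float64(-0.0018), np.int64(12)), 'rear': (np.float64(2.74), np.float64(-0.0042), np.int64(34)), 'left': (np.float64(-0.19), np.float64(-0.0008), np.int64(41)), 'right': (np.float64(-0.14), np.float64(-0.0003), np.int64(18))}

scene {'front': (np.float64(-2.61), np.float64(-0.0017), np.int64(30)), 'rear': (np.float64(4.1), np.float64(-0.0034), np.int64(27)), 'left': (np.float64(0.13), np.float64(-0.0047), np.int64(41)), 'right': (np.float64(0.42), np.float64(0.0026), np.int64(40))}
[(1, np.float64(0.01), np.float64(0.31)), (-1, np.float64(1.52), np.float64(0.76))]
```

Request:
send_rows --moves "0 0 0 0 0.01 -0.002 -1;0 0 0 0 0.02 -0.002 -1;0 0 0 0 0.03 -0.002 -1;0 0 0 0 0.04 -0.002 -1;0 0 0 0 0.05 -0.002 -1;0 0 0 0 0.05 -0.002 -1;0 0 0 0 0.05 -0.002 -1"

```text
time: 9.72
eef_pos: [0.5129, -0.1741, 0.0516]
tcp_rot: [0.776, 0.63, -0.003, -0.004]
contact_force: [-10.0, 1.8, 9.4]
opening: 0.145
finger_force: 80.7
```

```bash
python3 st.py
```

```text
t 9.725 z 0.0516 x,y board frame mm 3.7999514101502165 0.7088142484981504 F -10.15 [-10.     1.78   9.4 ] tau [ 0.36  2.17 -0.12] [[0.9787, -0.0093], [-0.2053, 0.0027], [-0.0097, -1.0]]
top {'front': (np.float64(-6.6), np.float64(0.0017), np.int64(16)), 'rear': (np.float64(9.51), np.float64(-0.0024), np.int64(24)), 'left': (np.float64(-0.22), np.float64(0.0007), np.int64(41)), 'right': (np.float64(-1.23), np.float64(-0.0263), np.int64(11))}

scene {'front': (np.float64(-9.5), np.float64(-0.0044), np.int64(32)), 'rear': (np.float64(11.13), np.float64(-0.0041), np.int64(26)), 'left': (np.float64(0.26), np.float64(-0.0023), np.int64(40)), 'right': (np.float64(0.52), np.float64(0.0056), np.int64(40))}
[(1, np.float64(0.22), np.float64(0.35)), (-1, np.float64(1.99), np.float64(0.97))]
```

Request:
send_rows --moves "-0.001 0 0 0 0 -0.003 -1;-0.002 0 0 0 0.008 -0.005 -1;-0.002 0 0 0 0.016 -0.005 -1;-0.002 0 0 0 0.022 -0.005 -1;-0.002 0 0 0 0.022 -0.005 -1;-0.002 0 0 0 0.022 -0.005 -1"

```text
time: 10.58
eef_pos: [0.5156, -0.1746, 0.0516]
tcp_rot: [0.776, 0.631, -0.0, -0.001]
contact_force: [-12.0, 1.0, 8.0]
opening: 0.145
finger_force: 80.7
```

```bash
python3 st.py
```

```text
t 10.575 z 0.0516 x,y board frame mm 6.603377556638878 0.7273581720734016 F -11.91 [-11.96   1.01   8.02] tau [ 0.24  2.61 -0.12] [[0.9788, -0.0009], [-0.2049, 0.0011], [-0.0011, -1.0]]
top {'front': (np.float64(-7.13), np.float64(-0.0126), np.int64(18)), 'rear': (np.float64(12.05), np.float64(-0.0017), np.int64(23)), 'left': (np.float64(-0.3), np.float64(0.0063), np.int64(41)), 'right': (np.float64(-1.14), np.float64(-0.0205), np.int64(11))}

scene {'front': (np.float64(-12.31), np.float64(-0.0015), np.int64(31)), 'rear': (np.float64(13.38), np.float64(-0.0025), np.int64(32)), 'left': (np.float64(0.14), np.float64(-0.0052), np.int64(40)), 'right': (np.float64(0.24), np.float64(-0.0074), np.int64(40))}
[(1, np.float64(0.55), np.float64(0.37)), (-1, np.float64(1.71), np.float64(0.98))]
```

```bash
python3 - <<'E'
from plant import ctrl
from h import *
s=ctrl.read_camera("scene"); t=ctrl.read_camera("top")
e0=np.array([np.cos(-.2075),np.sin(-.2075)])
p=np.array([.5090,-.1740])+e0*(.0125-.008)
for n,c in(("top",t),("scene",s)): print(n,edges(c,(*p,-.2075),(.016,.2),.075,.007))
a=np.hstack([cv2.resize(t["image"][125:245,330:460,::-1],(400,370),interpolation=cv2.INTER_CUBIC),cv2.resize(s["image"][235:335,215:325,::-1],(400,370),interpolation=cv2.INTER_CUBIC)]); cv2.imwrite("pics/p2.png",a)
E
```

```text
top {'front': (np.float64(-3.87), np.float64(-0.0024), np.int64(23)), 'rear': (np.float64(-1.99), np.float64(-0.0067), np.int64(4)), 'left': (np.float64(-0.11), np.float64(-0.1578), np.int64(40)), 'right': (np.float64(-2.48), np.float64(-0.1102), np.int64(35))}
scene {'front': (np.float64(-3.67), np.float64(0.0051), np.int64(22)), 'rear': (np.float64(5.04), np.float64(0.0011), np.int64(27)), 'left': (np.float64(-1.06), np.float64(0.0441), np.int64(32)), 'right': (np.float64(-3.6), np.float64(0.1007), np.int64(41))}
```

View pics/p2.png

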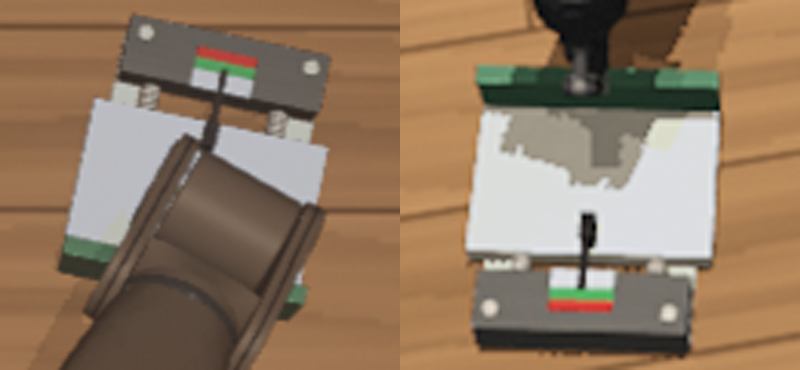

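The pointer is in the green's near part: tip (583,290) in the scene crop, just past the white/green border. The lip sits along the edge. Before going on I check the lip's tilt in the grip, using its front face in the top view against the picture from before contact.

```bash
cat > tilt.py <<'E'
from plant import ctrl
from h import *
def prof(c,p,zb,qs):
    # local-x (mm rel. TCP) of: bottom front edge (G-R crossing, at z=zb), top front edge (brightness step, z=zb+.075)
    a=-.2075; e0=np.array([np.cos(a),np.sin(a)]); e1=np.array([-e0[1],e0[0]]); im=c["image"].astype(np.float32); o=[]
    for q in qs:
        r=np.arange(-.035,.03,.0002); res=[]
        P=lambda z: proj(c,np.c_[p[:2]+np.outer(r,e0)+q*e1,np.full(len(r),z)]).astype(np.float32)
        uv=P(zb); v=cv2.remap(im,uv[:,0],uv[:,1],1).reshape(-1,3); g=v[:,1]-v[:,0]
        k=np.where((g[:-1]<0)&(g[1:]>=0))[0]; res.append(r[k[0]]*1e3 if len(k) else np.nan)
        uv=P(zb+.075); v=cv2.remap(im,uv[:,0],uv[:,1],1).reshape(-1,3)[:,1]
        w=(r>-.014)&(r<-.001); d=np.diff(v)*w[:-1]; j=d.argmax(); ww=np.clip(d,0,None)*(abs(np.arange(len(d))-j)<10); res.append((ww*r[:-1]).sum()/ww.sum()*1e3)
        o.append(res)
    return np.nanmedian(o,0).round(2),np.nanstd(o,0).round(2)
t=ctrl.read_camera("top"); p=ctrl.get_state()["eef_pos"]; z=np.load("c1.npz"); t0=dict(t,image=z["t"])
qs=np.linspace(.068,.095,15)
print("before",prof(t0,np.array([.4911,-.1704]),.0063,qs)); print("now",prof(t,p,0,qs))
E
python3 tilt.py
```

```text
before (array([ 0.8 , -6.36]), array([0.32, 0.52]))
now (array([-7.2 , -5.77]), array([3.64, 0.34]))
```

```bash
python3 - <<'E'
from plant import ctrl
from h import *
t=ctrl.read_camera("top"); p=ctrl.get_state()["eef_pos"]; z=np.load("c1.npz")
a=-.2075; e0=np.array([np.cos(a),np.sin(a)]); e1=np.array([-e0[1],e0[0]])
def crop(im,p,zb):
    b=im[200:235,340:375,::-1]; b=cv2.resize(b,(400,400),interpolation=cv2.INTER_NEAREST); b=cv2.convertScaleAbs(b,alpha=1.6)
    for zz,col in((zb,(0,0,255)),(zb+.075,(255,255,0))):
        P=[[*(p[:2]+x*e0+y*e1),zz] for x,y in((-.008,.1),(-.008,.06),(.008,.06),(.008,.1))]
        uv=((proj(t,P)-[340,200]+.5)*400/35).astype(np.int32); cv2.polylines(b,[uv],True,col,1)
    return b
cv2.imwrite("pics/p3.png",np.hstack([crop(z["t"],np.array([.4911,-.1704]),.0063),crop(t["image"],p,0)]))
E
```

```text
(no output)
```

View pics/p3.png

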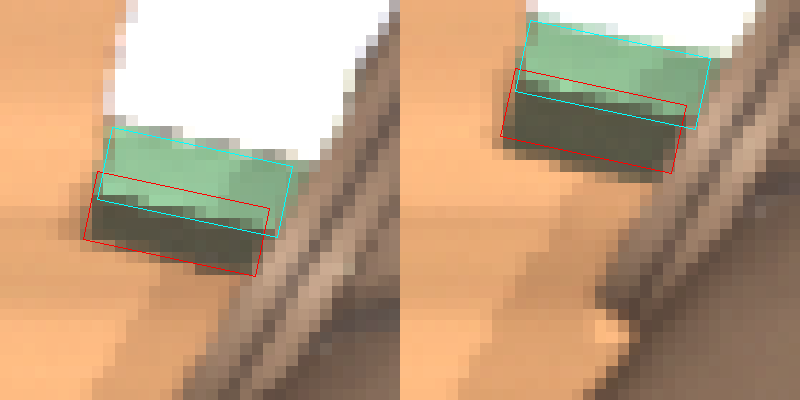

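The red (bottom) and cyan (top) model outlines fit before contact. Now the front bottom edge lags by about 1.5 mm and the top leads by about 1.5 mm, so the lip has tilted roughly 2° in the pads. I'll grip harder, ease the downward press and rotate the bottom forward.

Request:
send_rows --moves "0 0 0 0 0 -0.003 -1;-0.002 0 0 0 0 -0.005 -1;-0.004 0 0 0 0 -0.005 -1;-0.005 0 0 0 0 -0.005 -1;-0.005 0 0 0 0 -0.005 -1" --newtons 120

```text
time: 11.5
eef_pos: [0.5147, -0.1744, 0.0518]
tcp_rot: [0.776, 0.631, 0.009, 0.011]
contact_force: [-12.1, 0.8, 7.0]
opening: 0.126
finger_force: 119.5
```

```bash
python3 - <<'E'
s=open('tilt.py').read()
i=s.index("        uv=P(zb);"); j=s.index("        o.append")
s=s[:i]+'''        for z,ch,sg,a0,b0 in((zb,0,-1,-.016,-.003),(zb+.075,1,1,-.014,-.002)):
            uv=P(z); v=cv2.remap(im,uv[:,0],uv[:,1],1).reshape(-1,3)[:,ch]; d=np.clip(sg*np.diff(v),0,None)*((r>a0)&(r<b0))[:-1]
            j=cv2.GaussianBlur(d.reshape(1,-1),(0,0),4).argmax(); w=d*(abs(np.arange(len(d))-j)<10); res.append((w*r[:-1]).sum()/w.sum()*1e3)
'''+s[j:]
s+='''
b=prof(t0,np.array([.4911,-.1704]),.0063,qs)[0]; n=prof(t,p,0,qs)[0]; print("tilt change deg (+ top forward)",np.degrees(((n[1]-n[0])-(b[1]-b[0]))/75))
'''
open('tilt.py','w').write(s)
E
python3 tilt.py; python3 st.py
```

```text
before (array([-8.79, -6.17]), array([0.65, 0.53]))
now (array([-10.9 ,  -6.28]), array([0.49, 0.51]))
tilt change deg (+ top forward) 1.527887453682196
t 11.55 z 0.0517 x,y board frame mm 5.690086090479561 0.7200124829084571 F -11.46 [-11.61   0.45   6.49] tau [ 0.2   2.86 -0.12] [[0.9784, 0.028], [-0.2046, -0.0049], [0.0284, -0.9996]]
top {'front': (np.float64(3.17), np.float64(0.0061), np.int64(10)), 'rear': (np.float64(11.76), np.float64(-0.0005), np.int64(34)), 'left': (np.float64(-0.32), np.float64(0.006), np.int64(41)), 'right': (np.float64(-0.99), np.float64(-0.0226), np.int64(16))}

scene {'front': (np.float64(-11.88), np.float64(0.0032), np.int64(30)), 'rear': (np.float64(12.9), np.float64(-0.0036), np.int64(31)), 'left': (np.float64(0.19), np.float64(-0.0035), np.int64(39)), 'right': (np.float64(0.22), np.float64(-0.0018), np.int64(40))}
[(1, np.float64(0.39), np.float64(0.75)), (-1, np.float64(1.68), np.float64(0.94))]
```

Request:
send_rows --moves "-0.002 0 0 0 0.004 -0.003 -1;-0.004 0 0 0 0.008 -0.003 -1;-0.004 0 0 0 0.012 -0.003 -1;-0.004 0 0 0 0.012 -0.003 -1;-0.004 0 0 0 0.012 -0.003 -1"

```text
time: 12.28
eef_pos: [0.5155, -0.1746, 0.0518]
tcp_rot: [0.776, 0.631, 0.016, 0.019]
contact_force: [-16.7, 0.3, 7.0]
opening: 0.129
finger_force: 120.3
```

```bash
python3 tilt.py; python3 st.py
```

```text
before (array([-8.79, -6.17]), array([0.65, 0.53]))
now (array([-10.94,  -6.73]), array([0.58, 0.5 ]))
tilt change deg (+ top forward) 1.2146705256773451
t 12.325 z 0.0518 x,y board frame mm 6.45720531548428 0.7784048843667392 F -15.81 [-16.29  -0.64   7.96] tau [ 0.16  3.56 -0.09] [[0.9778, 0.0482], [-0.2038, -0.0087], [0.0489, -0.9988]]
top {'front': (np.float64(8.8), np.float64(-0.0027), np.int64(10)), 'rear': (np.float64(12.21), np.float64(-0.0003), np.int64(32)), 'left': (np.float64(-0.32), np.float64(0.0052), np.int64(41)), 'right': (np.float64(-0.18), np.float64(0.0012), np.int64(19))}

scene {'front': (np.float64(-12.05), np.float64(0.0018), np.int64(32)), 'rear': (np.float64(13.26), np.float64(-0.0026), np.int64(31)), 'left': (np.float64(0.23), np.float64(-0.0035), np.int64(39)), 'right': (np.float64(0.28), np.float64(-0.0025), np.int64(40))}
[(1, np.float64(0.26), np.float64(0.5)), (-1, np.float64(1.56), np.float64(0.8))]
```

Request:
send_rows --moves "0 0 0 0 0 -0.003 -1;0 0 0 0 0 -0.006 -1;0 0 0 0 0 -0.007 -1;0 0 0 0 0 -0.007 -1"

```text
time: 12.92
eef_pos: [0.5155, -0.1745, 0.0517]
tcp_rot: [0.776, 0.631, 0.016, 0.019]
contact_force: [-13.2, -0.9, 0.6]
opening: 0.131
finger_force: 119.0
```

```bash
python3 tilt.py; python3 st.py
```

```text
before (array([-8.79, -6.17]), array([0.65, 0.53]))
now (array([-9.43, -7.  ]), array([0.45, 0.43]))
tilt change deg (+ top forward) -0.14514930809980817
t 12.975 z 0.0517 x,y board frame mm 6.465349748205225 0.8575820843304133 F -12.09 [-12.77  -1.97  -0.31] tau [-0.13  2.82 -0.16] [[0.9777, 0.0496], [-0.2041, -0.0091], [0.0504, -0.9987]]
top {'front': (np.float64(5.93), np.float64(0.0155), np.int64(3)), 'rear': (np.float64(13.23), np.float64(0.0038), np.int64(33)), 'left': (np.float64(-0.38), np.float64(0.0074), np.int64(41)), 'right': (np.float64(-0.37), np.float64(-0.0039), np.int64(20))}

scene {'front': (np.float64(-13.08), np.float64(-0.0006), np.int64(32)), 'rear': (np.float64(14.58), np.float64(0.0038), np.int64(28)), 'left': (np.float64(0.18), np.float64(-0.0056), np.int64(40)), 'right': (np.float64(0.27), np.float64(-0.0015), np.int64(40))}
[(1, np.float64(0.27), np.float64(0.77)), (-1, np.float64(1.64), np.float64(0.86))]
```

Request:
send_rows --moves "0 0 0 0 0.003 0 -1;-0.0005 0 0 0 0.006 0 -1;-0.0005 0 0 0 0.009 0 -1;-0.0005 0 0 0 0.01 0 -1;-0.0005 0 0 0 0.01 0 -1"

```text
time: 13.7
eef_pos: [0.517, -0.1748, 0.0517]
tcp_rot: [0.776, 0.631, 0.017, 0.02]
contact_force: [-13.4, -1.6, 0.4]
opening: 0.129
finger_force: 119.2
```

```bash
python3 tilt.py; python3 st.py
```

```text
before (array([-8.79, -6.17]), array([0.65, 0.53]))
now (array([-9.68, -6.91]), array([0.59, 0.52]))
tilt change deg (+ top forward) 0.11459155902616493
t 13.75 z 0.0517 x,y board frame mm 7.956820233753626 0.8459999431193218 F -12.63 [-13.2   -1.38   0.59] tau [-0.11  3.03 -0.15] [[0.9776, 0.0512], [-0.204, -0.0093], [0.052, -0.9986]]
top {'front': (np.float64(7.62), np.float64(0.0075), np.int64(10)), 'rear': (np.float64(14.4), np.float64(-0.0049), np.int64(31)), 'left': (np.float64(-0.32), np.float64(0.0068), np.int64(41)), 'right': (np.float64(-0.54), np.float64(-0.009), np.int64(21))}

scene {'front': (np.float64(-14.52), np.float64(-0.003), np.int64(28)), 'rear': (np.float64(16.02), np.float64(0.0001), np.int64(29)), 'left': (np.float64(0.25), np.float64(-0.0089), np.int64(39)), 'right': (np.float64(0.32), np.float64(-0.0047), np.int64(40))}
[(1, np.float64(0.17), np.float64(0.94)), (-1, np.float64(1.66), np.float64(0.77))]
```

Request:
send_rows --moves "0 0 0 0 0 0 -1;0 0 0 0 0 0 -1;0 0 0 0 0 0 -1;0 0 0 0 0 0 -1;0 0 0 0 0 0 -1;0 0 0 0 0 0 -1;0 0 0 0 0 0 -1;0 0 0 0 0 0 -1"

```text
time: 14.85
eef_pos: [0.517, -0.1748, 0.0517]
tcp_rot: [0.776, 0.631, 0.017, 0.02]
contact_force: [-14.1, -1.3, 0.4]
opening: 0.124
finger_force: 119.2
```

```bash
python3 tilt.py|tail -1; python3 st.py|grep -v '^\['; python3 - <<'E'
from plant import ctrl
import cv2,numpy as np
s=ctrl.read_camera("scene"); t=ctrl.read_camera("top")
cv2.imwrite("pics/p4.png",np.hstack([cv2.resize(t["image"][125:170,360:405,::-1],(400,400),interpolation=cv2.INTER_CUBIC),cv2.resize(s["image"][240:335,215:310,::-1],(400,400),interpolation=cv2.INTER_CUBIC)]))
E
```

```text
tilt change deg (+ top forward) 0.05347606087887705
t 14.9 z 0.0517 x,y board frame mm 7.970652634181797 0.8586343952809707 F -13.61 [-14.07  -0.79   1.23] tau [-0.08  3.02 -0.22] [[0.9776, 0.0513], [-0.2039, -0.0093], [0.0521, -0.9986]]
top {'front': (np.float64(7.98), np.float64(-0.0023), np.int64(10)), 'rear': (np.float64(14.52), np.float64(-0.0046), np.int64(32)), 'left': (np.float64(-0.32), np.float64(0.0069), np.int64(41)), 'right': (np.float64(-0.52), np.float64(-0.0098), np.int64(21))}

scene {'front': (np.float64(-14.58), np.float64(-0.0026), np.int64(28)), 'rear': (np.float64(16.09), np.float64(0.0001), np.int64(29)), 'left': (np.float64(0.24), np.float64(-0.0023), np.int64(38)), 'right': (np.float64(0.3), np.float64(0.0003), np.int64(39))}
```

View pics/p4.png

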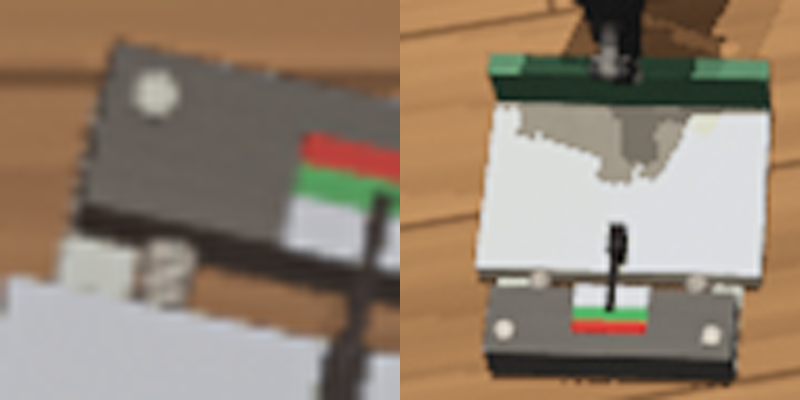

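The pointer tip stands mid-green in both views: (380,190) in the top crop, (610,310) in the scene crop. The lip is upright and the carriage is at about 15 mm. I'll hold the push.

Request:
send_rows --moves "0 0 0 0 0 0 -1;0 0 0 0 0 0 -1;0 0 0 0 0 0 -1;0 0 0 0 0 0 -1;0 0 0 0 0 0 -1;0 0 0 0 0 0 -1;0 0 0 0 0 0 -1;0 0 0 0 0 0 -1;0 0 0 0 0 0 -1;0 0 0 0 0 0 -1;0 0 0 0 0 0 -1;0 0 0 0 0 0 -1"

```text
time: 16.6
eef_pos: [0.517, -0.1748, 0.0517]
tcp_rot: [0.776, 0.631, 0.017, 0.02]
contact_force: [-14.2, -1.4, 0.8]
opening: 0.127
finger_force: 119.2
```

Request:
send_rows --moves "0 0 0 0 0 0 -1;0 0 0 0 0 0 -1;0 0 0 0 0 0 -1;0 0 0 0 0 0 -1;0 0 0 0 0 0 -1;0 0 0 0 0 0 -1;0 0 0 0 0 0 -1;0 0 0 0 0 0 -1;0 0 0 0 0 0 -1;0 0 0 0 0 0 -1;0 0 0 0 0 0 -1;0 0 0 0 0 0 -1"

```text
time: 18.1
eef_pos: [0.517, -0.1748, 0.0517]
tcp_rot: [0.776, 0.631, 0.017, 0.02]
contact_force: [-13.7, -1.2, -0.2]
opening: 0.127
finger_force: 119.2
```

Request:
send_rows --moves "0 0 0 0 0 0 -1;0 0 0 0 0 0 -1;0 0 0 0 0 0 -1;0 0 0 0 0 0 -1;0 0 0 0 0 0 -1;0 0 0 0 0 0 -1;0 0 0 0 0 0 -1;0 0 0 0 0 0 -1"

```text
time: 19.1
eef_pos: [0.517, -0.1748, 0.0517]
tcp_rot: [0.776, 0.631, 0.017, 0.02]
contact_force: [-13.2, -1.3, 1.1]
opening: 0.126
finger_force: 119.2
```

```bash
python3 tilt.py|tail -1; python3 st.py; python3 -c "
from plant import ctrl
print(ctrl.sign_off())"
```

```text
tilt change deg (+ top forward) -0.06875493541569799
t 19.15 z 0.0518 x,y board frame mm 7.9995561915498845 0.842023594810785 F -13.44 [-14.07  -1.63  -0.18] tau [-0.15  3.09 -0.13] [[0.9776, 0.0513], [-0.204, -0.0093], [0.0522, -0.9986]]
top {'front': (np.float64(7.75), np.float64(0.008), np.int64(10)), 'rear': (np.float64(14.46), np.float64(-0.003), np.int64(31)), 'left': (np.float64(-0.31), np.float64(0.0063), np.int64(41)), 'right': (np.float64(-0.57), np.float64(-0.0112), np.int64(21))}

scene {'front': (np.float64(-14.63), np.float64(-0.0033), np.int64(28)), 'rear': (np.float64(15.96), np.float64(0.0016), np.int64(30)), 'left': (np.float64(0.3), np.float64(-0.0034), np.int64(38)), 'right': (np.float64(0.29), np.float64(-0.0004), np.int64(39))}
[(1, np.float64(0.05), np.float64(1.01)), (-1, np.float64(2.02), np.float64(0.87))]
the job is handed in; nothing more can be done
None
```

Job handed in at about 19 s: the green lip stands upright against the board's front edge, ends even to about 1 mm by camera, with the board pushed back about 15 mm (pointer mid-green), held steady for over 5 s and still gripped and pressed.

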